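# Clear the gem viewer's stage and tilt up its screen

### The job

Get the gem viewer ready for use: lift the brass canister off the viewer's round stage and set it down gently, upright and wholly on the round green mat beside the viewer. Then raise the viewer's stiff-hinged screen to 60 degrees from its flat, closed position and leave it standing there, in line with the green strips beside the hinge (a few degrees either way will do). Do not shift or tip any of the other things on the bench.

Things in the scene. Friction and masses are not known exactly. Their poses are not given: they have to be found in the camera images.
- viewer: Grey gem viewer, fixed, turned up to 16 degrees. Origin on the bench; its x points from its front to its back, y to the left along the hinge, z up. Housing x -55 to 60 mm, y -100 to 100, top z 66. In front a round stage, radius 45, 30 high, centred at x -165, on a foot 50 wide, 12 high. Green strips beside the hinge (y +-104), 18 to 93 mm from its axis, slant up to the front at 60 degrees.
- stage_top (a point): Centre of the upper face of the round stage (30 mm above the bench), white disc.
- screen (a joint): Angle of the screen (rad): 0 = flat and closed, facing down; grows as its front edge rises; pi/2 = upright; stop at 1.9. The wanted value is 60 degrees = 1.047. Starts at 0 to 0.2. The hinge is stiff: the screen stays where it is left, does not spring back, and takes about 5 to 8 N at its front edge to raise.
- screen_hinge (a point): Middle of the hinge axis, fixed on the viewer at x 55, y 0, z 74 mm in its frame. The axis is the viewer's y. Black cheeks at y +-102 (24 x 8 mm, up to z 86) hold it.
- screen_lip (a point): Middle of the screen's front edge, at half its thickness, 140 mm from the hinge axis; moves with it. The screen is a white panel 140 long, 190 wide, 12 thick, dark glass below, blue stripe on top along the front edge. Closed, the edge is at viewer x -85, overhangs the housing by 30 mm, its underside 68 mm above the bench: a finger fits under it from the front once the stage is clear.
- canister: Closed brass canister with a fixed arched handle, 0.25 to 0.5 kg. Origin under its centre, z up. Body radius 36 mm, 70 high; handle uprights at y +-29; red handle bar along its own y, 64 long, 10 x 10 mm, its middle 112 mm up; 37 mm free between body and bar. Starts on the viewer's stage within 5 mm of its centre, turned up to 0.8 rad from the viewer.
- canister_handle (a point): Middle of the canister's red handle bar, 112 mm above the underside.
- mat: Round green mat, fixed, radius 65 mm, 4 thick; origin at the centre of its underside on the bench. It lies to the left or right of the viewer, the white tray on the other side.
- red_tin: Round red tin, radius 30, height 25 mm, loose, beside the viewer's stage; origin under its centre. Leave alone.
- flux_bottle: Amber bottle with white cap, radius 25, height 115 mm, loose, beside the viewer's stage on the other side from the red tin (which side varies); origin under its centre. Leave alone.
- sorting_tray: White tray 75 x 110 mm, 16 high, loose; origin under its centre. Leave alone.
- teal_tin: Round blue tin, radius 36, height 30 mm, loose, left of the viewer; origin under its centre. Leave alone.
- hammer: Hammer lying on the bench, 180 mm long along its x, loose, left at the back. Leave alone.
- pliers: Pliers with blue grips lying on the bench, about 155 mm long along their x and 50 wide, loose, right at the back. Leave alone.
Not all that is in view belongs to the job. What is meant by the canister is not pink or purple, and is the larger of those in its own colour.

How it is judged:
On the way, in this order (a step that is already met when the one before it is completed fails the run):
1. the canister stands upright, let go, on the green mat (horizontal distance between canister and mat below 0.03 m and z of canister in the frame of mat below 0.01 m and angle between canister's own z axis and vertical below 0.1 rad and linear speed of canister below 0.03 m/s and contact force between the fingers and canister below 0.3 N), for 0.2 s.
2. the screen stands at 60 degrees, 5 degrees either way (value of joint screen between 0.96 and 1.134 rad and velocity of joint screen between -0.05 and 0.05 rad/s), for 0.2 s.
At the end, for the whole second after the job is handed in: The canister stands at rest and upright (within 0.1 rad) on the green mat, its centre within 30 mm of the mat's centre so that it is wholly on it, and the screen rests at 60 degrees, within 5 degrees either way (0.960 to 1.134 rad) (horizontal distance between canister and mat below 0.03 m and z of canister in the frame of mat below 0.01 m and angle between canister's own z axis and vertical below 0.1 rad and linear speed of canister below 0.03 m/s and value of joint screen between 0.96 and 1.134 rad and velocity of joint screen between -0.03 and 0.03 rad/s); the robot touches nothing.
It fails at once if the canister is tipped by more than 35 degrees (angle between canister's own z axis and vertical above 0.61 rad).
It fails at once if the canister is dropped or banged down on the mat (faster than 0.4 m/s within its last 12 mm) (horizontal distance between canister and mat below 0.1 m and z of canister in the frame of mat below 0.016 m and linear speed of canister above 0.4 m/s).
It fails at once if another thing on the bench is shifted by more than 20 mm or tipped (distance of any of red_tin, teal_tin, flux_bottle, sorting_tray, hammer, pliers from where it was at the start of the episode above 0.02 m or angle between any of red_tin, teal_tin, flux_bottle, sorting_tray, hammer, pliers's own z axis and vertical above 0.35 rad).
It also fails if it takes over 64 s, if anything falls off the work surface, if the arm or the gripper's body presses on something with over 40 N, if the wrist force passes 120 N, or if a joint passes its speed limit or range.

### The arm

A 7-joint arm with a two-finger parallel gripper is mounted at the origin on the work surface. World frame = base frame: x ahead of the robot, y to its left, z up, the work surface at z = 0. Lengths are in m, angles in rad, forces in N, time in s.
With the tool pointing down it reaches from about 0.425 to 0.95 m from the base axis. Payload 4.7 kg.
Tool frame: the origin (TCP) lies between the finger pads; the fingertips stand 25 mm ahead of it and the grasp point (between the pads) lies 6 mm ahead of it; x points along the fingers, z is the direction in which the jaws open and shut, and the axes are right-handed (so a half turn about x gives the same grasp; the last joint's range is limited). The gripper opens to 85 mm and grips with 20 to 120 N. Pads are 22 mm wide; open, the fingers measure 114 mm over their backs; the gripper's body (76 mm by 85 mm) begins 54 mm behind the grasp point. The pads swing forward as they close: fully open they stand 13 mm farther back than shut.
Start: joints at [-1.178, 0.469, -0.049, 1.532, 0.024, 1.141, -0.082], TCP at [0.276, 0.616, 0.256] pointing down, gripper open.
Joint ranges: [-2.59, 2.59], [-0.33, 1.99], [-1.39, 1.29], [0.1, 2.45], [-1.04, 4.18], [0.21, 1.99], [-2.66, 2.66]. Speed limits (rad/s): [2.57, 2.57, 3.14, 3.14, 3.14, 3.14, 3.14].

### API

Orientations are given as a 3x3 rotation matrix whose columns are the frame's x, y, z axes.
In Python, from rig import * gives the robot as it stands. Calls block until the motion is done:
- movep(position, orientation): joint-space move of the TCP to a pose.
- move_l(position, attitude=None, feed=0.15, until_force=None): straight line of the TCP; attitude=None keeps the orientation; feed is the mean speed in m/s. With until_force (N) it stops when the force on the tool has changed by that much, and returns True; else False.
- move_joints(angles): joint-space move.
- command_gripper(opening, newtons=None): finger opening in m; newtons is the grip in N (None keeps the last); returns when the fingers have stopped.
- sleep(seconds).
- inverse_kinematics(position, orientation): joint angles nearest the present ones, or None.
- sense(): the state.
- camera(name): name is "side" or "top" or "wrist"; returns (picture, depth): 384x512x3 uint8, red, green, blue; 384x512 float32, m along the optical axis (not along the pixel's ray), 0 where there is no reading.
- camera_params(name): a dict with "K" (3x3 intrinsics, pixels), "position" and "rotation" of the camera in the world; the wrist camera has in their place "tool_from_camera" (4x4, takes a point from camera to tool coordinates, whose origin is the TCP and whose axes are the tool frame's). Camera axes: x right, y down, z forward; pixel columns grow to the right and rows downward; lengths in m; the calibration is good to about 2 mm. The wrist camera is an equidistant fisheye: a pixel r from the principal point sees the ray r / f radians off the axis. A picture is of the moment at which its call begins: read the wrist's pose just before it. camera_params takes no time and is no camera call.
A pose or a line that the arm cannot do raises Unreachable and nothing moves.
- finish_job(): hands the job in, once; it reports no verdict.
The state is a dict: "time_s": time; "joint_pos": joint angles; "qd": joint speeds; "joint_efforts": joint torques, N m; "position": TCP position; "tcp_rot": TCP orientation; "wrist_force": force on the tool from outside, world axes, zero at the start; "ft_torque": the same for the moment, N m; "finger_gap": finger opening in m.
Only numpy, scipy, OpenCV 4.12 (cv2) and the standard library are available. Lean on these libraries where they do the work, as an engineer would, in place of code of your own. Each camera call takes 0.05 s, during which the arm holds its last target.

## Working session

There is one attempt and no reset: what is moved stays moved. The work goes in short steps, each a Python script; the robot and the scene stay as the last script left them, time stands still between calls to the robot, and variables do not carry over. Pictures are saved under pics/ and viewed, and the job is handed in when it is done.

```bash
ls; mkdir -p pics; python3 - <<'E'
from rig import *
import cv2,numpy as np
s=sense();print(s['time_s'],s['position'],s['wrist_force'],s['finger_gap'])
for n in ("side","top"):
    p,d=camera(n); cv2.imwrite(f"pics/{n}0.png",cv2.cvtColor(p,cv2.COLOR_RGB2BGR)); np.savez(f"pics/{n}0.npz",p=p,d=d)
    print(n,camera_params(n))
E
```

```text
pics
0.0 [0.27611792 0.61535449 0.2552698 ] [-0.56928547  0.7478535   0.29043885] 0.08520292420708477
side {'K': array([[474.34407313,   0.        , 259.94151711],
       [  0.        , 474.34407313, 185.56645725],
       [  0.        ,   0.        ,   1.        ]]), 'position': array([0.39123551, 0.71094772, 0.92659681]), 'rotation': array([[-0.96268641, -0.20523   ,  0.1763959 ],
       [-0.27052739,  0.71282866, -0.64706277],
       [ 0.00705664, -0.67063847, -0.7417508 ]])}
top {'K': array([[369.7385105 ,   0.        , 253.82204596],
       [  0.        , 369.7385105 , 192.91466537],
       [  0.        ,   0.        ,   1.        ]]), 'position': array([ 0.49384877, -0.00506347,  1.09232306]), 'rotation': array([[ 0.01439947, -0.99497289,  0.09910403],
       [-0.99979887, -0.01571089, -0.01246508],
       [ 0.01395943, -0.09890461, -0.994999  ]])}
```

View pics/top0.png

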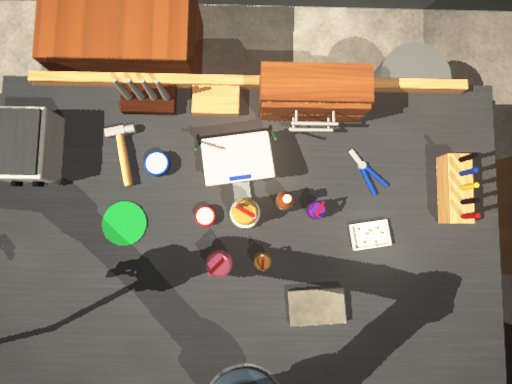

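View pics/side0.png

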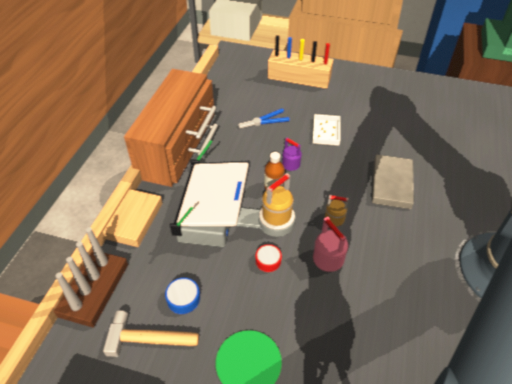

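The top view shows four handled canisters: pink (219,264), purple (316,210), a small brass-brown one (262,262), and a larger brass one on the stage (245,212). The last one fits, since it is the larger of the brass pair and stands on the stage. I'll check it in a crop.

```bash
cat > h.py <<'E'
import numpy as np,cv2
from rig import *
def world(n,u,v,d):
    P=camera_params(n);K=P['K']
    c=np.stack([(u-K[0,2])/K[0,0]*d,(v-K[1,2])/K[1,1]*d,d],-1)
    return c@P['rotation'].T+P['position']
def ray(n,u,v,z):
    P=camera_params(n);K=P['K']
    r=P['rotation']@np.array([(u-K[0,2])/K[0,0],(v-K[1,2])/K[1,1],1])
    return P['position']+r*(z-P['position'][2])/r[2]
def proj(n,X):
    P=camera_params(n);K=P['K'];c=P['rotation'].T@(np.array(X)-P['position']);return (K@c/c[2])[:2]
def cloud(n,d):
    v,u=np.mgrid[:d.shape[0],:d.shape[1]];return world(n,u.astype(float),v.astype(float),d.astype(float))
E
python3 - <<'E'
from h import *
T=np.load('pics/top0.npz');S=np.load('pics/side0.npz')
a=cv2.resize(T['p'][120:290,180:350],(600,600),interpolation=cv2.INTER_CUBIC)
cv2.imwrite('pics/ctop.png',a[:,:,::-1])
a=cv2.resize(S['p'][130:290,160:360],(800,600)[:2],interpolation=cv2.INTER_CUBIC)
cv2.imwrite('pics/cside.png',a[:,:,::-1])
for n,I in (('top',T),('side',S)):
    p=I['p'];hsv=cv2.cvtColor(p,cv2.COLOR_RGB2HSV);C=cloud(n,I['d'])
    H,s,V=hsv[...,0],hsv[...,1],hsv[...,2]
    ms={'red':((H<6)|(H>174))&(s>190)&(V>90),'green':(H>50)&(H<75)&(s>150),'blue':(H>105)&(H<125)&(s>150),'brass':(H>12)&(H<24)&(s>140)}
    for k,m in ms.items():
        nn,L,st,ce=cv2.connectedComponentsWithStats(m.astype(np.uint8),connectivity=8)
        for i in range(1,nn):
            if st[i,4]>=12:
                q=C[(L==i)&(I['d']>0)]
                print(n,k,st[i,4],ce[i].round(1),np.median(q,0).round(3) if len(q) else '')
E
```

```text
top red 68 [471.2 215.5] [ 0.54  -0.594  0.121]
top green 1476 [124.1 222.9] [0.508 0.359 0.004]
top blue 73 [162.4 168.4] [0.662 0.244 0.026]
top blue 200 [372.2 178.9] [ 0.65  -0.365  0.01 ]
top blue 37 [471.9 170.5] [ 0.658 -0.594  0.133]
top brass 13 [119.   20.8] [ 1.307  0.519 -0.3  ]
top brass 37 [138.2  30.1] [ 1.266  0.441 -0.299]
top brass 363 [160.   43.4] [ 1.213  0.353 -0.299]
top brass 64 [125.6  42.8] [ 1.209  0.488 -0.299]
top brass 18 [118.1  32.9] [ 1.255  0.521 -0.3  ]
top brass 73 [183.2  46.7] [ 1.201  0.263 -0.3  ]
top brass 14 [97.4 43.2] [ 1.213  0.599 -0.3  ]
top brass 16 [118.4  46. ] [ 1.2    0.516 -0.299]
top brass 67 [138.   48.1] [ 1.196  0.439 -0.299]
top brass 12 [102.1  45.8] [ 1.202  0.58  -0.299]
top brass 2929 [311.4  80.2] [ 0.889 -0.161  0.15 ]
top brass 21 [365.3  65.2] [ 0.933 -0.309  0.15 ]
top brass 13 [94. 71.] [0.951 0.471 0.039]
top brass 13 [143.  72.] [0.952 0.332 0.037]
top brass 116 [305.9 103.9] [ 0.83  -0.153  0.138]
top brass 124 [349.7 105.5] [ 0.826 -0.272  0.137]
top brass 12 [468.3 184.2] [ 0.624 -0.593  0.117]
top brass 117 [24
[... 1583 characters left out ...]
081]
side brass 12 [174.2 163.1] [ 0.82  -0.042  0.079]
side brass 206 [274.2 170.3] [ 0.573 -0.089  0.077]
side brass 505 [118.8 209.8] [0.919 0.129 0.029]
side brass 482 [278.9 199. ] [0.535 0.016 0.098]
side brass 175 [148.  221.9] [0.835 0.107 0.017]
side brass 243 [336.3 208.1] [ 0.404 -0.035  0.047]
side brass 304 [276.2 216.9] [0.534 0.038 0.056]
side brass 87 [336.3 220. ] [ 0.397 -0.022  0.02 ]
side brass 13 [ 89.8 250.5] [0.92  0.226 0.031]
side brass 16 [ 80.5 264.5] [0.92  0.266 0.034]
side brass 20 [ 70.8 279.5] [0.92  0.306 0.033]
side brass 779 [ 33.  344.7] [0.92  0.453 0.024]
side brass 140 [ 19.9 332.7] [ 1.161  0.401 -0.295]
side brass 116 [164.  332.3] [0.679 0.357 0.024]
```

View pics/ctop.png

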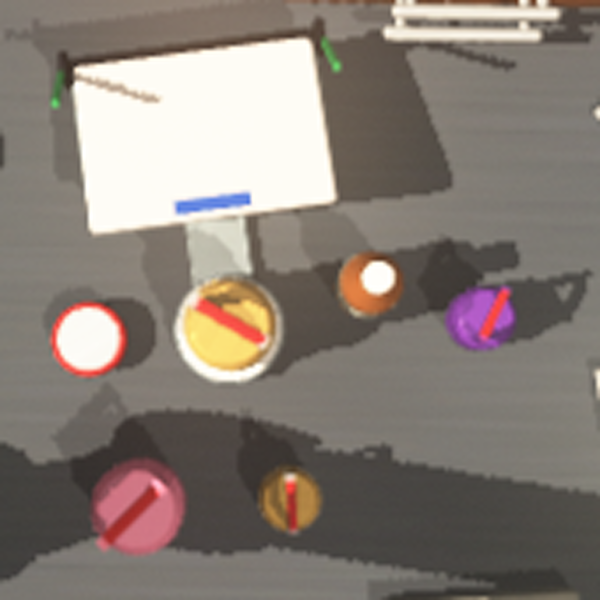

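View pics/cside.png

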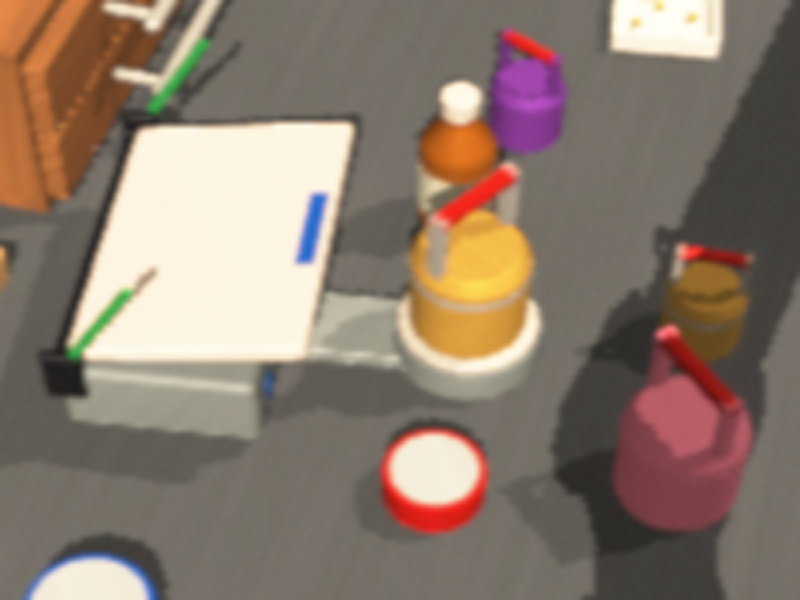

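The crop confirms it: the large brass canister with the red bar sits on the white stage, with the red tin on its left and the amber bottle on its right. Next I'll measure the handle, mat and viewer.

```bash
python3 - <<'E'
from h import *
import cv2
for n,box in (('top',(200,225,232,262)),('side',(165,200,258,300))):
    I=np.load(f'pics/{n}0.npz');p=I['p'];hsv=cv2.cvtColor(p,cv2.COLOR_RGB2HSV)
    m=((hsv[...,0]<7)|(hsv[...,0]>172))&(hsv[...,1]>170)&(hsv[...,2]>110)
    v0,v1,u0,u1=box;k=np.zeros_like(m);k[v0:v1,u0:u1]=1;m&=k.astype(bool)
    v,u=np.nonzero(m);pts=np.array([ray(n,a,b,0.147) for a,b in zip(u,v)])
    r=cv2.minAreaRect(pts[:,:2].astype(np.float32)*1000);print(n,len(u),r, np.median(cloud(n,I['d'])[m],0))
    c=pts[:,:2].mean(0);w,e=np.linalg.eigh(np.cov((pts[:,:2]-c).T));print(c,np.degrees(np.arctan2(e[1,1],e[0,1])))
    # mat
    m=((hsv[...,0]>50)&(hsv[...,0]<75)&(hsv[...,1]>150)).astype(np.uint8)
    L=max(cv2.findContours(m,0,2)[0],key=cv2.contourArea)[:,0]
    q=np.array([ray(n,a,b,0.004)[:2] for a,b in L])
    if n=='top': print('mat',cv2.minEnclosingCircle((q*1000).astype(np.float32)))
# screen
I=np.load('pics/top0.npz');C=cloud('top',I['d']);p=I['p'].astype(int)
m=(p.min(2)>190);
nn,L,st,ce=cv2.connectedComponentsWithStats(m.astype(np.uint8));i=L[160,240];m=(L==i)
mm=m&(I['d']>0);q=C[mm];A=np.c_[q[:,:2],np.ones(len(q))];k=np.linalg.lstsq(A,q[:,2],rcond=None)[0];print('plane',k,q.min(0),q.max(0),st[i])
r=cv2.minAreaRect(q[:,:2].astype(np.float32)*1000);print(r,cv2.boxPoints(r))
# heights of other: red tin,bottle
for n_,u,v in(('red',205,215),('bottle',287,199),('teal',157,163),('tray',370,235),('pink',219,264)):print(n_,C[v,u])
E
```

```text
top 66 ((541.9191284179688, 5.351589202880859), (49.579978942871094, 8.76463508605957), 59.9077262878418) [0.5412738  0.0049974  0.14683399]
[0.54212581 0.00519224] 59.84394155679031
mat ((508.5473327636719, 358.7991027832031), 63.344417572021484)
side 93 ((539.0795288085938, 8.401695251464844), (50.33639907836914, 12.518527030944824), 60.783111572265625) [0.53933295 0.00615288 0.14579252]
[0.53955168 0.00851122] 61.50305592090523
plane [-0.0382604   0.0010808   0.11653119] [ 0.59192241 -0.07156245  0.00084994] [0.76904562 0.13307756 0.10836777] [ 201  131   74   66 3244]
((673.5947875976562, 29.692588806152344), (171.65664672851562, 193.04612731933594), 8.46521282196045) [[574.4925   112.52937 ]
 [602.9106   -78.41359 ]
 [772.6971   -53.144196]
 [744.279    137.79877 ]]
red [0.53400057 0.12102906 0.02635674]
bottle [ 0.57628633 -0.1055728   0.11570055]
teal [0.68240748 0.26369268 0.02998056]
tray [ 0.48341716 -0.36103632  0.00635648]
pink [0.40406471 0.07044984 0.11780465]
```

```bash
python3 - <<'E'
from h import *
for n in('top','side'):
    I=np.load(f'pics/{n}0.npz');C=cloud(n,I['d']);p=I['p'].astype(int)
    m=(I['d']>0)&(C[...,2]>.07)&(C[...,2]<.13)&(p.min(2)>150)&(C[...,0]>.59)&(C[...,0]<.8)&(C[...,1]>-.1)&(C[...,1]<.16)
    m=cv2.morphologyEx(m.astype(np.uint8),cv2.MORPH_OPEN,np.ones((3,3),np.uint8))>0
    q=C[m];A=np.c_[q[:,:2],np.ones(len(q))];k=np.linalg.lstsq(A,q[:,2],rcond=None)[0];print(n,'plane',k,np.std(A@k-q[:,2]))
    r=cv2.minAreaRect(q[:,:2].astype(np.float32)*1000);print(r,cv2.boxPoints(r))
    # stage disc z~.03 white
    m=(I['d']>0)&(abs(C[...,2]-.03)<.004)&(p.min(2)>170)&(np.hypot(C[...,0]-.54,C[...,1]-.01)<.06)
    q=C[m][:,:2];f=np.linalg.lstsq(np.c_[2*q,np.ones(len(q))],(q**2).sum(1),rcond=None)[0];print('stage',len(q),cv2.minEnclosingCircle((q*1000).astype(np.float32)))
    m=(I['d']>0)&(C[...,2]>.055)&(p.max(2)<60)&(C[...,0]>.6)&(C[...,0]<.85)&(C[...,1]>-.12)&(C[...,1]<.2)
    q=C[m]
    for s in(1,-1):
        w=q[(q[:,1]-.03)*s>.08];print('cheek',len(w),w.mean(0) if len(w) else '',w.max(0) if len(w) else '')
E
```

```text
top plane [-0.17148217 -0.02542742  0.21209352] 0.001905867723378638
((691.625, 30.43946075439453), (136.29690551757812, 189.75332641601562), 8.573921203613281) [[610.09344  114.09589 ]
 [638.3829   -73.53682 ]
 [773.15656  -53.216965]
 [744.8671   134.41574 ]]
stage 83 ((541.4745483398438, 9.09177017211914), 43.18021011352539)
cheek 0  
cheek 0  
side plane [-0.1687688  -0.0297695   0.20939656] 0.0024227124317930332
((688.7754516601562, 33.877960205078125), (135.70297241210938, 199.5909423828125), 8.415814399719238) [[607.04895 122.66835]
 [636.26025 -74.77339]
 [770.50195 -54.91243]
 [741.29065 142.52931]]
stage 139 ((539.457275390625, 10.413861274719238), 41.823246002197266)
cheek 92 [0.74341959 0.14153158 0.07269991] [0.75300307 0.14801865 0.08693383]
cheek 21 [ 0.77461522 -0.05729978  0.08150233] [ 0.78120847 -0.05122097  0.08634401]
```

Measured: the bar is at about (0.541, 0.007, 0.142) and runs at 60.5°. The mat is at (0.5085, 0.359), viewer yaw is about 8.5°, the hinge is at (0.758, 0.042), and the screen stands at about 0.17 rad. Next is grasping and lifting.

```bash
cat >> h.py <<'E'
def down(phi): # tool pointing down, jaw axis z at angle phi
    x=np.array([0,0,-1.]);z=np.array([np.cos(phi),np.sin(phi),0]);return np.column_stack([x,np.cross(z,x),z])
def st(t=''):
    s=sense();print(t,round(s['time_s'],2),np.round(s['position'],4),'F',np.round(s['wrist_force'],1),'gap',round(s['finger_gap'],4));return s
E
python3 - <<'E'
from h import *
best=None
for phi in np.radians([150.5,-29.5]):
    R=down(phi)
    q=[inverse_kinematics(p,R) for p in ([.541,.007,.26],[.541,.007,.148],[.5085,.359,.26],[.5085,.359,.122])]
    print(np.degrees(phi),[None if a is None else np.round(a,2) for a in q])
    if all(a is not None for a in q):
        m=max(abs(a[6]) for a in q)
        if best is None or m<best[0]: best=(m,phi)
R=down(best[1]);print(best)
movep([.541,.007,.26],R);command_gripper(.05,40);move_l([.541,.007,.19],feed=.15)
s=st();T=camera_params('wrist');print(T)
p,d=camera('wrist');cv2.imwrite('pics/w1.png',p[:,:,::-1])
p,d=camera('side');cv2.imwrite('pics/s1.png',p[:,:,::-1])
E
```

```text
150.5 [array([-0.19,  0.25,  0.12,  1.85, -0.03,  1.04,  2.57]), array([-0.09,  0.38, -0.  ,  1.96,  0.  ,  0.8 ,  2.53]), array([-0.49,  0.39, -0.25,  1.65,  0.11,  1.11,  1.85]), array([-0.48,  0.54, -0.28,  1.78,  0.19,  0.85,  1.78])]
-29.500000000000004 [array([-0.57,  0.27,  0.58,  1.87, -0.17,  1.05, -0.43]), array([-0.51,  0.41,  0.53,  1.99, -0.28,  0.82, -0.33]), array([-0.96,  0.39,  0.38,  1.68, -0.16,  1.1 , -1.05]), array([-0.93,  0.54,  0.34,  1.8 , -0.23,  0.84, -0.99])]
(np.float64(1.0539638767605641), np.float64(-0.5148721293383273))
 3.52 [0.5415 0.0068 0.1905] F [-0.1  0.2  0.6] gap 0.0498
{'K': array([[297.31863964,   0.        , 256.9585691 ],
       [  0.        , 297.31863964, 195.74193487],
       [  0.        ,   0.        ,   1.        ]]), 'tool_from_camera': array([[ 1.56176950e-04, -2.91047387e-01,  9.56708626e-01,
        -1.16998858e-01],
       [ 1.00807135e-03, -9.56708105e-01, -2.91047393e-01,
         7.49756280e-02],
       [ 9.99999480e-01,  1.00988545e-03,  1.43980779e-04,
        -7.90605443e-04],
       [ 0.00000000e+00,  0.00000000e+00,  0.00000000e+00,
         1.00000000e+00]])}
```

View pics/w1.png

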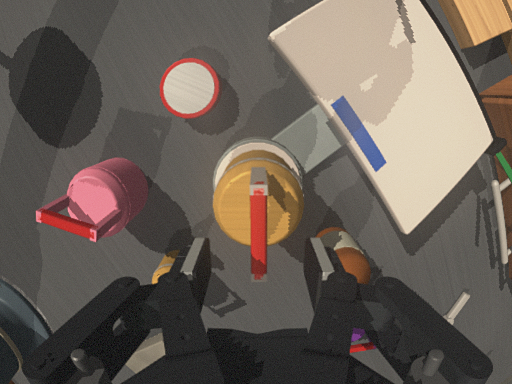

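View pics/s1.png

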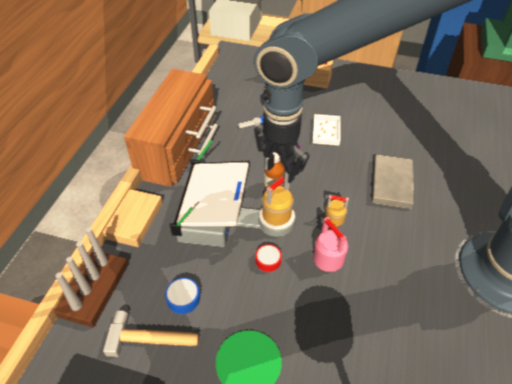

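In the wrist view the red bar, columns 250–268 and rows 172–280, is centred between the fingers and in line with the pads. I'll go down, grip and lift.

```bash
python3 - <<'E'
from h import *
print(move_l([.541,.007,.148],feed=.08,until_force=6));s0=st()
command_gripper(0,45);st('grip')
move_l([.541,.007,.165],feed=.05);st('lift')
if sense()['finger_gap']>.006:
    move_l([.541,.007,.25],feed=.12);st('up')
p,d=camera('wrist');cv2.imwrite('pics/w2.png',p[:,:,::-1])
p,d=camera('side');cv2.imwrite('pics/s2.png',p[:,:,::-1])
E
```

```text
False
 4.3 [0.5412 0.0069 0.148 ] F [-0.5  0.3 -0.7] gap 0.05
grip 4.74 [0.5416 0.0068 0.1485] F [ 0.8 -0.5  0.5] gap 0.0094
lift 5.23 [0.5408 0.0071 0.1651] F [ 0.6  0.3 -4.1] gap 0.0088
up 6.09 [0.5403 0.0071 0.2492] F [ 0.7  0.4 -4.4] gap 0.0088
```

View pics/s2.png

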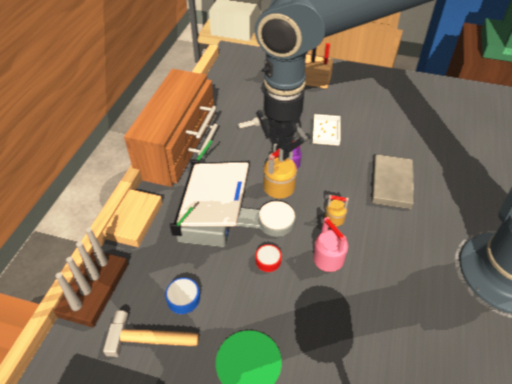

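View pics/w2.png

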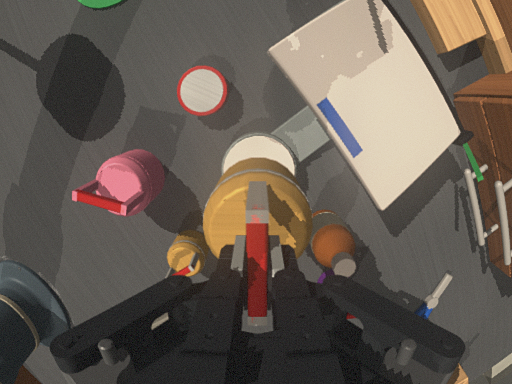

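The side view shows the canister hanging level under the gripper at (280,178) with the white stage free at (277,218). I'll carry it to the mat.

```bash
python3 - <<'E'
from h import *
move_l([.509,.358,.25],feed=.2);st()
p,d=camera('top');cv2.imwrite('pics/t3.png',p[:,:,::-1]);np.savez('pics/t3.npz',p=p,d=d)
move_l([.509,.358,.137],feed=.12);st()
print(move_l([.509,.358,.118],feed=.02,until_force=2.5));st('down')
p,d=camera('side');cv2.imwrite('pics/s3.png',p[:,:,::-1])
E
```

```text
8.1 [0.5095 0.3565 0.2501] F [ 1.  -0.1 -4.3] gap 0.0093
 9.24 [0.5096 0.3583 0.1379] F [-0.2  0.8 -3.3] gap 0.0089
True
down 9.95 [0.5091 0.3576 0.1223] F [ 0.9 -0.8  4.7] gap 0.0093
```

View pics/s3.png

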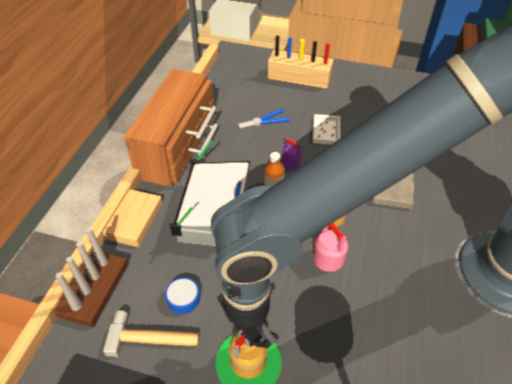

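The canister has touched down on the mat at (249,358), at the expected height. I'll release it, retreat and check.

```bash
python3 - <<'E'
from h import *
command_gripper(.04);st('open')
move_l([.509,.358,.25],feed=.12)
q=movep([.45,.15,.36],down(-.5148));st()
for n in('top','side'):
    p,d=camera(n);cv2.imwrite(f'pics/{n}4.png',p[:,:,::-1]);np.savez(f'pics/{n}4.npz',p=p,d=d)
    C=cloud(n,d);hsv=cv2.cvtColor(p,cv2.COLOR_RGB2HSV)
    m=(d>0)&(np.hypot(C[...,0]-.508,C[...,1]-.359)<.09)&(C[...,2]>.068)&(C[...,2]<.09)
    print(n,m.sum(),cv2.minEnclosingCircle((C[m][:,:2]*1000).astype(np.float32)),'topz',np.median(C[m][:,2]))
    m=(d>0)&(abs(C[...,2]-.03)<.004)&(p.min(2)>140)&(np.hypot(C[...,0]-.54,C[...,1]-.01)<.06)
    print('stage',m.sum(),cv2.minEnclosingCircle((C[m][:,:2]*1000).astype(np.float32)))
E
```

```text
open 10.4 [0.5074 0.3572 0.1205] F [-0.2  0.1 -0.3] gap 0.0405
 12.58 [0.4499 0.1515 0.3594] F [ 0.1  0.4 -0.7] gap 0.0397
top 305 ((510.8404541015625, 357.4708557128906), 34.54568099975586) topz 0.07376088437115547
stage 664 ((543.5274658203125, 8.14897632598877), 44.282344818115234)
side 764 ((508.8192138671875, 359.8543701171875), 34.46809005737305) topz 0.07319869231141324
stage 766 ((540.9501342773438, 9.119014739990234), 44.827171325683594)
```

View pics/side4.png

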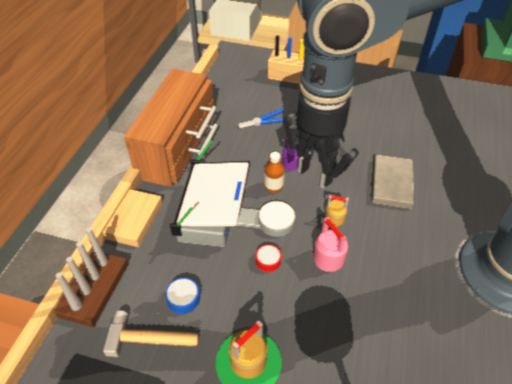

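View pics/top4.png

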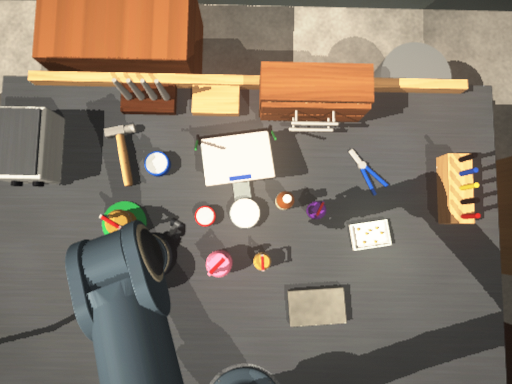

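The canister stands upright on the mat, about 2 mm from its centre with its top at z 0.074. Now I'll plan the screen lift, with the fingers shut, pointing 45° down and hooking under the lip.

```bash
cat >> h.py <<'E'
YAW=np.radians(8.5);VX=np.array([np.cos(YAW),np.sin(YAW),0]);VY=np.array([-np.sin(YAW),np.cos(YAW),0]);VZ=np.array([0,0,1.])
HIN=np.array([.7596,.0412,.074])
def tool(a,sg):
    x=np.cos(a)*VX-np.sin(a)*VZ;z=sg*VY;return np.column_stack([x,np.cross(z,x),z])
def pose(th,a,sg,s=.010,back=0,off=0,yo=0):
    corner=HIN+.14*(-np.cos(th)*VX+np.sin(th)*VZ)+.006*(-np.sin(th)*VX-np.cos(th)*VZ)
    d=np.cos(a)*VX-np.sin(a)*VZ;n=np.sin(a)*VX+np.cos(a)*VZ
    return corner-(.011+off)*n-(s+back)*d+yo*VY, tool(a,sg)
def aof(th): return np.radians(45)+ (th-.17)/(1.047-.17)*np.radians(18)
E
python3 - <<'E'
from h import *
for sg in(1,-1):
    for th,b,o in((.17,.1,.01),(.17,0,.01),(.17,0,0),(.5,0,0),(.8,0,0),(1.05,0,0),(1.12,0,0),(1.05,.08,.02)):
        P,R=pose(th,aof(th),sg,back=b,off=o);q=inverse_kinematics(P,R)
        print(sg,th,P.round(3),None if q is None else np.round(q,2))
E
```

```text
1 0.17 [0.531 0.007 0.155] None
1 0.17 [0.6   0.017 0.084] [ 0.27  0.52 -0.41  2.32  2.91  0.47 -1.19]
1 0.17 [0.607 0.018 0.091] [ 0.28  0.51 -0.43  2.31  2.88  0.44 -1.16]
1 0.5 [0.621 0.02  0.137] [ 0.81  0.69 -1.17  2.17  1.8   0.56  0.08]
1 0.8 [0.644 0.024 0.173] [ 0.56  0.47 -0.81  2.04  1.06  0.35  0.68]
1 1.05 [0.671 0.028 0.196] [-0.12  0.36  0.04  1.94 -0.11  0.38  1.72]
1 1.12 [0.68  0.029 0.202] [-0.16  0.37  0.08  1.9  -0.13  0.43  1.74]
1 1.05 [0.618 0.02  0.259] [-0.37  0.2   0.32  2.01 -0.22  0.49  1.82]
-1 0.17 [0.531 0.007 0.155] None
-1 0.17 [0.6   0.017 0.084] [ 0.28  0.52 -0.43  2.32  2.9   0.47  1.97]
-1 0.17 [0.607 0.018 0.091] [ 0.28  0.51 -0.43  2.31  2.89  0.44  1.98]
-1 0.5 [0.621 0.02  0.137] [-0.42  0.39  0.42  2.23  4.12  0.23  0.6 ]
-1 0.8 [0.644 0.024 0.173] [-0.44  0.36  0.43  2.09 -0.9   0.24 -0.67]
-1 1.05 [0.671 0.028 0.196] [-0.52  0.39  0.54  1.96 -0.6   0.43 -0.98]
-1 1.12 [0.68  0.029 0.202] [-0.53  0.41  0.56  1.92 -0.57  0.48 -1.02]
-1 1.05 [0.618 0.02  0.259] [-0.69  0.23  0.71  2.02 -0.43  0.51 -1.12]
```

```bash
python3 - <<'E'
from h import *
for a in(15,25,35,50,55,60,65,70):
  for sg in(1,-1):
    o=[]
    for th,b,of in((.17,.08,.01),(.17,0,.01),(.17,0,0),(.4,0,0),(.6,0,0),(.8,0,0),(1.05,0,0)):
        P,R=pose(th,np.radians(a),sg,back=b,off=of);q=inverse_kinematics(P,R)
        o.append('None' if q is None else '%.2f/%.2f/%.2f/%.1f'%(q[0],q[4],q[5],q[6]))
    print(a,sg,o)
E
```

```text
15 1 ['None', '0.98/3.11/1.27/-0.1', '0.91/3.12/1.27/-0.3', '0.77/3.10/1.24/-0.7', '0.83/3.03/1.18/-0.6', '0.51/3.11/1.11/-1.1', '-0.16/3.24/1.08/-1.7']
15 -1 ['None', 'None', 'None', 'None', '0.60/3.11/1.18/2.2', '0.59/3.08/1.11/2.1', '0.58/3.06/1.02/2.1']
25 1 ['None', '0.70/2.98/1.10/-0.8', '0.64/3.00/1.07/-0.9', '0.35/3.09/0.98/-1.2', '0.26/3.11/0.90/-1.3', '0.13/3.16/0.82/-1.4', '-0.01/3.21/0.74/-1.6']
25 -1 ['None', 'None', '0.46/3.07/1.06/2.0', '0.60/2.98/0.98/2.2', '0.59/2.96/0.90/2.1', '0.59/2.94/0.82/2.1', '0.43/3.00/0.72/2.0']
35 1 ['None', '0.85/2.61/0.94/-0.4', '0.85/2.59/0.91/-0.4', '0.16/3.11/0.66/-1.4', '0.30/3.01/0.58/-1.3', '0.29/3.00/0.50/-1.3', '0.28/2.96/0.42/-1.2']
35 -1 ['None', '0.45/2.94/0.79/2.1', '0.44/2.94/0.76/2.1', '0.44/2.92/0.67/2.0', '0.44/2.90/0.58/2.0', '0.44/2.87/0.51/2.0', '0.43/2.81/0.43/2.1']
50 1 ['0.64/2.29/0.27/-0.6', '0.34/2.66/0.34/-0.9', '0.34/2.62/0.31/-0.9', '0.38/2.42/0.25/-0.7', '0.43/2.11/0.22/-0.4', '0.56/1.74/0.27/0.0', '0.56/1.48/0.28/0.3']
50 -1 ['0.46/2.56/0.22/2.3', '0.27/2.75/0.32/2.1', '0.12/2.98/0.28/1.8', '0.27/2.61/0.22/2.2
[... 642 characters left out ...]
['-0.10/-0.13/0.28/1.8', '0.56/1.23/0.40/0.5', '0.55/1.19/0.41/0.6', '-0.04/-0.01/0.23/1.6', '-0.08/-0.07/0.29/1.7', '-0.13/-0.12/0.36/1.7', '-0.17/-0.14/0.43/1.7']
65 -1 ['-0.62/-0.73/0.34/-0.8', '0.42/1.09/0.30/-2.5', '-0.37/-0.95/0.22/-0.6', '-0.46/-0.81/0.30/-0.8', '-0.50/-0.70/0.35/-0.9', '-0.51/-0.62/0.41/-1.0', '-0.52/-0.56/0.48/-1.0']
70 1 ['-0.27/-0.21/0.42/1.8', '-0.10/-0.09/0.26/1.7', '-0.10/-0.09/0.28/1.7', '-0.15/-0.14/0.36/1.8', '-0.19/-0.17/0.43/1.8', '-0.22/-0.18/0.49/1.8', '-0.24/-0.18/0.56/1.8']
70 -1 ['-0.62/-0.54/0.46/-1.0', '-0.45/-0.76/0.33/-0.8', '-0.45/-0.73/0.35/-0.8', '-0.49/-0.62/0.41/-0.9', '-0.51/-0.55/0.47/-1.0', '-0.54/-0.52/0.53/-1.1', '-0.57/-0.52/0.60/-1.1']
```

A steep hook at 70° with sign +1 stays in the present joint branch all along the arc. I'll use that, go under the lip, and raise it partway before looking.

```bash
python3 - <<'E'
from h import *
a=np.radians(70);S=0.0
command_gripper(0,40)
P,R=pose(.17,a,1,s=S,back=.11,off=.012);movep(P,R);st('pre')
P,R=pose(.17,a,1,s=S,off=.012);print(move_l(P,R,feed=.1,until_force=5));st('in')
p,d=camera('side');cv2.imwrite('pics/s5.png',p[:,:,::-1])
E
```

```text
pre 15.47 [0.5637 0.0121 0.1875] F [-0.3 -0.1  0.7] gap 0.0001
False
in 16.73 [0.601  0.0174 0.0845] F [-0.1  0.   0.5] gap -0.0002
```

View pics/s5.png

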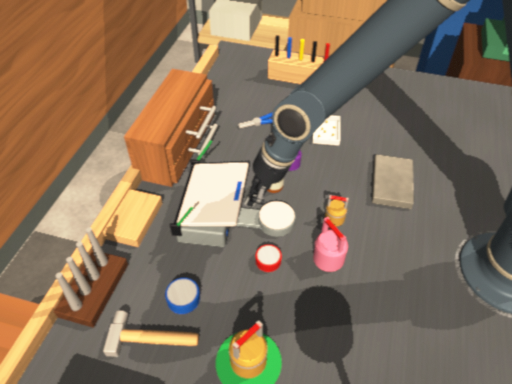

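The fingers stand just in front of the lip at (255,200), with no contact force. I'll raise in steps now.

```bash
python3 - <<'E'
from h import *
a=np.radians(70);S=0.0
for th in(.17,.22,.3,.4,.5,.6):
    P,R=pose(th,a,1,s=S);move_l(P,R,feed=.05);s=st(th)
    if np.linalg.norm(s['wrist_force'])>45: print('HIGH');break
for n in('side','top'):
    p,d=camera(n);cv2.imwrite(f'pics/{n}6.png',p[:,:,::-1])
E
```

```text
0.17 17.17 [0.6124 0.0192 0.0883] F [ 0.2  0.4 -0.2] gap -0.0002
0.22 17.46 [0.6115 0.0193 0.0943] F [-5.6  0.7 -0.6] gap 0.0002
0.3 17.83 [0.6131 0.0196 0.1053] F [-9.2 -0.3  0.6] gap -0.0001
0.4 18.27 [0.6168 0.0202 0.1186] F [-10.6  -1.3   1.2] gap 0.0
0.5 18.7 [0.6218 0.0209 0.1313] F [-12.6  -1.8   1.7] gap 0.0003
0.6 19.13 [0.628  0.0218 0.1436] F [-15.4  -1.3   4.4] gap -0.0003
```

View pics/side6.png

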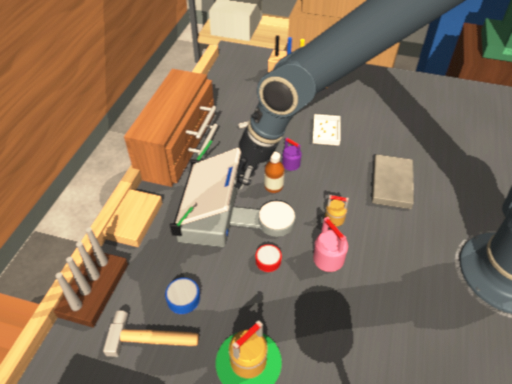

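The screen is rising: its lip edge has moved up to (238,155). I'll continue to just below the target and then measure.

```bash
cat >> h.py <<'E'
def screen(tag):
    res=[]
    for n in('side','top'):
        p,d=camera(n);cv2.imwrite(f'pics/{n}{tag}.png',p[:,:,::-1])
        C=cloud(n,d.astype(float));q=C-HIN;x=q@VX;y=q@VY;z=q[...,2]
        m=(d>0)&(p.min(2)>110)&(abs(y)<.09)&(np.hypot(x,z)<.16)&(np.hypot(x,z)>.03)&(x<.03)&(z>.015)&((p.max(2).astype(int)-p.min(2))<60)
        m=cv2.erode(m.astype(np.uint8),np.ones((3,3)))>0
        if m.sum()<30: print(n,'few',m.sum());continue
        X=np.c_[x[m],z[m]]; c=np.median(X,0)
        for _ in range(5):
            w,e=np.linalg.eigh(np.cov((X-c).T));r=(X-c)@e[:,0]
            k=abs(r)<max(.004,2*np.median(abs(r)));X=X[k];c=X.mean(0)
        v=e[:,1];v=v if v[1]>0 else -v
        t=np.arctan2(v[1],-v[0]);off=abs(c@e[:,0]); print(n,m.sum(),len(X),'th %.3f rad %.1f deg'%(t,np.degrees(t)),'planeoff',off.round(4),'rmax',np.hypot(*X.T).max().round(3))
E
python3 - <<'E'
from h import *
a=np.radians(70);S=0.0
for th in(.7,.8,.9,.98):
    P,R=pose(th,a,1,s=S);move_l(P,R,feed=.05);s=st(th)
sleep(.2);screen(7)
E
```

```text
0.7 19.67 [0.6357 0.023  0.1552] F [-17.4  -0.9   6.8] gap -0.0002
0.8 20.1 [0.6466 0.0244 0.1669] F [-11.7  -1.    4.3] gap -0.0001
0.9 20.53 [0.6583 0.026  0.1774] F [-7.7 -0.9  2.4] gap 0.0001
0.98 20.91 [0.6677 0.0274 0.1848] F [-6.2 -0.5  1.4] gap 0.0005
side 854 772 th 0.968 rad 55.5 deg planeoff 0.0068 rmax 0.143
top 913 866 th 0.970 rad 55.6 deg planeoff 0.0084 rmax 0.143
```

View pics/side7.png

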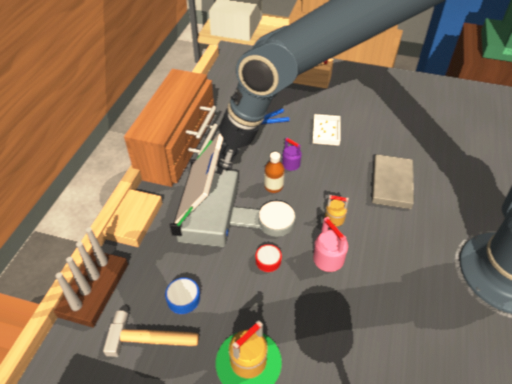

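View pics/top7.png

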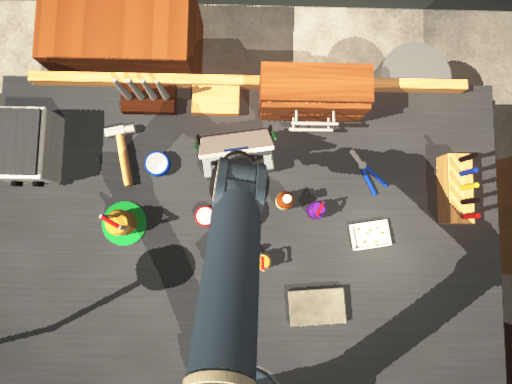

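The screen reads 55.5° in both cameras, against 56.1° commanded. I'll finish to about 60°, back off and re-measure.

```bash
python3 - <<'E'
from h import *
a=np.radians(70);S=0.0
for th in(1.02,1.055):
    P,R=pose(th,a,1,s=S);move_l(P,R,feed=.03);st(th)
sleep(.2)
P,R=pose(1.055,a,1,s=S,off=.02);move_l(P,R,feed=.05);st('off')
P,R=pose(1.055,a,1,s=S,off=.04,back=.05);move_l(P,R,feed=.1)
P2=P-.08*VX+np.array([0,0,.05]);
try: move_l(P2,R,feed=.15)
except Exception as e: print(e)
sleep(.3);st('clear');screen(8)
E
```

```text
1.02 21.54 [0.6721 0.0281 0.1879] F [-6.2 -0.1  2.3] gap 0.0002
1.055 21.86 [0.6763 0.0288 0.1907] F [-5.5 -0.3  2. ] gap -0.0005
off 22.61 [0.6576 0.0259 0.1825] F [-0.1  0.1 -0.5] gap -0.0
clear 24.38 [0.543  0.0088 0.2718] F [-0.8  0.1  0.1] gap 0.0001
side 686 605 th 1.039 rad 59.6 deg planeoff 0.0072 rmax 0.143
top 794 720 th 1.039 rad 59.5 deg planeoff 0.0089 rmax 0.143
```

View pics/side8.png

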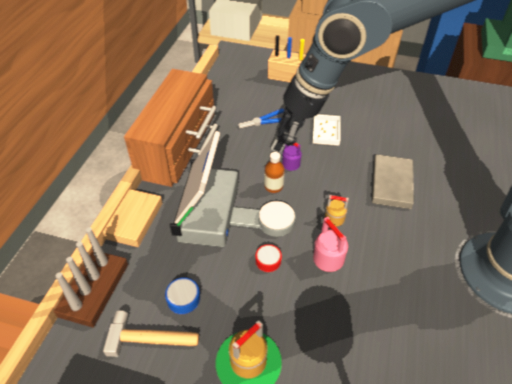

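View pics/top8.png

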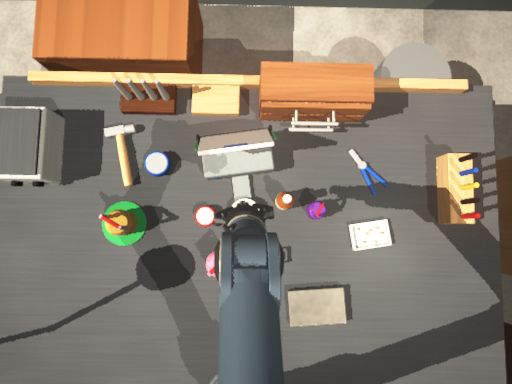

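The screen stands at 59.5° with the robot clear. The canister is upright on the mat at (248,358) in the side view, and the other things are where they were. I'll hand it in.

```bash
python3 -c "
from rig import *
print(finish_job())"
```

```text
the job is handed in; nothing more can be done
None
```

I moved the brass canister from the stage to the green mat, raised the screen to about 60°, and handed the job in. The hand-in gives no verdict.

- **Canister:** I lifted it by its red handle and set it down slowly on the mat. It stood upright, about 2 mm from the mat's centre by both cameras, with its top at z 0.074 m as expected.
- **Screen:** I hooked the shut fingers under the front lip and raised it along its arc, with at most about 19 N on the wrist. After backing off, the side and top cameras read 59.6° and 59.5°.
- **Other things on the bench:** The tins, bottle, tray, hammer and pliers looked unmoved in the last pictures. I checked this by eye only.
- **Robot:** The arm was clear of everything at about 24.4 s of the 64 s allowed. No check failed, and the two cameras agreed to within about 3 mm.

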